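Walk the die block round to the fixture fence

ROBOT

A 7-joint arm with a two-finger parallel gripper is mounted at the origin on the work surface. World frame = base frame: x ahead of the robot, y to its left, z up, the work surface at z = 0. Lengths are in mm, angles in degrees, forces in N, time in s.
With the tool pointing down it reaches from about 425 to 950 mm from the base axis. Payload 4.7 kg.
Tool frame: the origin (TCP) lies at the very end of the fingers, on their centre line; the grasp point (between the pads) lies manip.hold_point_z behind it (manip.hold_point_z is the distance from the TCP to the grasp point, in mm); x points along the fingers, y is the direction in which the jaws open and shut, and the axes are right-handed (so a half turn about x gives the same grasp; the last joint's range is limited). The gripper opens to 87 mm and grips with 3 to 60 N. Pads are 19 mm wide; open, the fingers measure 117 mm over their backs; the gripper's body (75 mm by 190 mm) begins 51 mm behind the grasp point.
Start: joints at [-75.109, 26.849, -2.785, 87.806, 1.381, 65.374, -4.715], TCP at [192.2, 647.077, 222.573] pointing down, gripper open.
Joint ranges: [-148.3, 148.3], [-19.14, 114.17], [-79.39, 73.82], [5.75, 140.21], [-59.74, 239.74], [12.07, 113.84], [-152.46, 152.46]. Speed limits (degrees/s): [147.25, 147.25, 180, 180, 180, 180, 180].

INTERFACE

Orientations are given as [roll, pitch, yaw] about the fixed x, y, z axes, in that order (R = Rz(yaw) Ry(pitch) Rx(roll)).
In Python, from station import sense, vision, manip gives the robot as it stands.
- The arm moves only by the tool move_arm, never from a script. Its argument "moves" is a list of rows, each an object of numbers: "claw": the closure, from -1 (fully open) to 1 (shut); "dx", "dy", "dz": the shift along the world's x, y, z in mm; "ax", "ay", "az": the turn, a rotation vector about the world's x, y, z in rad. A call has 1 to 8 rows; each row shifts and turns the commanded pose from where the row before left it; what a row does not reach is not made up. A row lasts 1/8 s, in which the tool goes at most 62.5 mm and 10.7 degrees, less where a joint would pass 70% of its speed; a pose out of reach is approached as far as the arm can. A call with a gripper value outside its range is refused whole. The fingers move at their own pace and stop on an object; "force" is the grip in N (left out, the last holds). Time passes only in rows, so rows that do not move let the fingers close. It gives the time, the measured TCP pose, the force and the opening at its end, in the units of the state.
- sense(): the state, without advancing time (a new reading comes with each control period).
- vision.get_image(name): name is "side" or "top"; returns a dict with "color" (400x640x3 uint8, blue, green, red), "vertical_fov" (degrees; the focal length in pixels is half the picture's height over the tangent of half this angle, whatever the lens; pixels are square), "cx", "cy" (the principal point, pixels), "R" (3x3) and "t" (3): a world point X has camera coordinates R X + t. Camera axes: x right, y down, z forward; pixel columns grow to the right and rows downward; lengths in mm; the calibration is good to about 2 mm. A picture is of the moment at which its call begins. There is no depth.
- manip.job_done(): hands the job in, once; it reports no verdict.
Trained networks look in a picture, given as the dict that the camera call returned (one of the last four; its "shot" number tells which), for a name from the list of things; names that differ only in an ending like _2 or _b are one class to them, and where a whole thing is asked for, a point or a joint stands for the part that bears it (a point fixed in the world has none). Each returns a list of dicts, best first, with "confidence" (0 to 1); they miss things now and then, are a little off and sometimes report something else, mostly with a low value. They report only what shows in the picture. A call takes as long as a camera call. They do not tell look-alikes from the thing itself.
- vision.look_for(picture, name): "location" ([column, row] in pixels, amid what is visible of it).
- vision.trace(picture, name): "region" (400x640 bool, what is visible of it) and "location" ([column, row] in pixels, amid what is visible of it).
The state is a dict: "t": time; "joint_pos": joint angles; "dq": joint speeds; "joint_efforts": joint torques, N m; "tcp_pos": TCP position; "eef_rot": TCP orientation; "wrist_force": force on the tool from outside, world axes, zero at the start; "moment": the same for the moment, N m; "width": opening from 0.0 (shut) to 1.0 (fully open).
Only numpy, scipy, OpenCV 4.12 (cv2) and the standard library are available. Lean on these libraries where they do the work, as an engineer would, in place of code of your own. Each camera call takes 0.05 s, during which the arm holds its last target. There are 200 camera calls.

TASK

Walk the heavy cast-iron die block round on the fixture plate by pushing at its corners with the fingertips, until its plain long face (the one without bolt slots) stands flush along the fence, with its middle in line with the open toggle clamp. Ease it along without fast shoves, and do not grip, tip or lift it. Leave everything else on the plate and bench where it is.

Things in the scene. Friction and masses are not known exactly. Their poses are not given: they have to be found in the camera images.
- plate: Steel fixture plate fixed on the bench, 380 (x) x 520 (y) x 12 mm thick, with a 50 mm grid of holes. Origin: centre of its underside. Its +x points away from the robot (turned up to 7 degrees either way), +y to the left along the fence, z up. A steel angle fence is bolted along its far side, its working face in the plane x = +90 mm.
- fence_face (a point): Point on the fence's working face (which faces the robot), at the middle of its length, 20 mm above the plate top; axes as the plate's. The fence's upright is 8 mm thick, 440 mm long (y +/-220 mm) and rises 48 mm above the plate top; its foot, bolts and gussets lie behind, within 48 mm.
- clamp: Toggle clamp, fixed, standing open on a riser (46 x 50 x 40 mm) behind the fence; arm raised and leaning away from the robot, about 160 mm high, red handle pointing back; all of it over 40 mm behind the fence face. Origin: centre of the riser's underside, on the plate top; axes parallel to the plate's. Its y = 0 line is where the middle of the die belongs. Its place along the fence varies.
- die: Die block, dark cast iron, 90 (x) x 130 (y) x 40 mm (z), about 3 kg, too wide to grip; slides on the plate under a push of 7 to 15 N and stops when the push stops. Origin: centre of its underside. +x points out of the plain long face (x = +45 mm), which goes to the fence. The other long face (x = -45 mm) has two bolt slots 9 mm wide, 26 mm deep, at y = +/-32.5 mm. Top: 3 mm deep cavity.
- die_face_left (a point): Corner of the die's plain long face at its +y end (x = 45, y = 65 mm in the die), 20 mm above its underside; axes as the die's. At the start the die is turned 43 to 106 degrees anticlockwise, seen from above, from its final heading, and its centre is 105 to 135 mm short of the fence face.
- die_face_right (a point): Corner of the die's plain long face at its -y end (x = 45, y = -65 mm in the die), 20 mm above its underside; axes as the die's. At the end this corner and the left one both touch the fence. Pushed square to a face near a corner, the die both slides and turns, about a point beyond its middle (friction moment / friction force is about 45 mm); it hardly slips on the fingers.
- square: Engineer's square lying loose on the left end of the plate: stock 16 x 60 x 14 mm, blade 95 x 18 x 3 mm. Origin: centre of its footprint (about 106 x 60 mm), underside. To be left alone.
- stub: Offcut of round steel bar standing on the right part of the plate, 32 mm diameter, 50 mm high, loose. Origin: centre of its underside. To be left alone.
- setup: Steel setup block, 75 (x) x 25 (y) x 50 mm, with cross holes, standing loose on the right end of the plate. Origin: centre of its underside. To be left alone.
- hammer: Hammer lying on the bench left of the plate, 260 mm long, head at its far (+x) end, 26 mm high. Origin: middle of its length, underside. To be left alone.
- wrench: Spanner lying on the bench right of the plate, 180 mm long, 8 mm thick. Origin: middle of its length, underside. To be left alone.
- jar: Amber jar with black lid on the bench, 60 mm diameter, 75 mm high. Origin: centre of its underside. To be left alone.
- tin: Plain tin on the bench, 68 mm diameter, 95 mm high. Origin: centre of its underside. To be left alone.
Not all that is in view belongs to the job. Leave any yellow look-alike of the die alone.

How it is judged (in metres and radians):
At the end, for the whole second after the job is handed in: Both corners of the die's plain long face are within 3 mm of the fence's face, the die's middle is within 20 mm of the clamp's middle line along the fence, and the die sits flat on the plate at rest (x of each of die_face_left, die_face_right in the frame of fence_face above -0.003 m and y of die in the frame of clamp between -0.02 and 0.02 m and z of die in the frame of plate below 0.015 m and angle between die's own z axis and vertical below 0.03 rad and linear speed of die below 0.01 m/s and angular speed of die below 0.05 rad/s); the robot touches nothing.
It fails at once if the die block is lifted or tipped (underside more than 8 mm above the plate, or leaning more than 6 degrees) (z of die in the frame of plate above 0.02 m or angle between die's own z axis and vertical above 0.105 rad).
It fails at once if the die block is shoved fast (over 0.3 m/s) (linear speed of die above 0.3 m/s).
It fails at once if something else on the plate or bench is displaced by more than 15 mm (distance of any of square, stub, setup, hammer, wrench, jar, tin from where it was at the start of the episode above 0.015 m).
It also fails if it takes over 67 s, if anything falls off the work surface, if the arm or the gripper's body presses on something with over 40 N, if the wrist force passes 120 N, or if a joint passes its speed limit or range.

## Working session

There is one attempt and no reset: what is moved stays moved. The work goes in short steps, Python scripts to look and compute and a tool call to move; the robot and the scene stay as the last step left them, time stands still between calls to the robot, and variables do not carry over. Pictures are saved under pics/ and viewed, about 8 in all and at most 12, crops included, and the job is handed in when it is done.

Besides the shell and the picture viewer there is one more tool, called after "Call:" by a JSON object that holds its "api" and its "payload". move_arm: Moves the arm, as the interface text tells. Its arguments: {"type":"object","properties":{"moves":{"type":"array"},"force":{"type":"number"}},"required":["moves"]}

```bash
ls; mkdir -p pics
python3 - <<'E'
from station import sense, vision, manip
import cv2
print(sense()); print(manip.hold_point_z)
for n in("top","side"):
    p=vision.get_image(n); cv2.imwrite(f"pics/{n}0.png",p["color"])
    print(n,p["vertical_fov"],p["cx"],p["cy"],p["R"],p["t"])
    for k in("die","clamp","square","stub","setup","plate"):
        r=vision.look_for(p,k); print(k,[(x["location"],round(x["confidence"],2)) for x in r[:3]])
E
```

```text
pics
{'t': 0.0, 'joint_pos': array([-75.10945189,  26.89759755,  -2.78313338,  87.87476371,
         1.381957  ,  65.37606299,  -4.7152215 ]), 'dq': array([-0.01312286, -0.03663867, -0.03655807,  0.04107238,  0.02326384,
        0.12009117, -0.05733782]), 'joint_efforts': array([ 1.49930376e-03, -5.07987714e+01, -8.03372380e-02, -2.36151105e+01,
       -6.15233579e-02,  3.80762899e-02,  1.55342054e-04]), 'tcp_pos': array([192.06756992, 646.45512612, 221.48827933]), 'eef_rot': array([ -87.07176206,   89.88516452, -103.61666845]), 'wrist_force': array([-0.18370017,  0.12115287, -0.95632558]), 'moment': array([ 0.04431628, -0.03870418, -0.04916391]), 'width': 0.9969892543201545}
18.700000000000003
top 43.166356292301025 324.99339612269887 207.70392533716483 [[ 0.00577619 -0.99995819  0.0070889 ]
 [-0.99158318 -0.00664445 -0.12930063]
 [ 0.12934233 -0.00628237 -0.9915801 ]] [ -11.10507472  528.84073826 1432.58324804]
die [([306.0, 197.6], 0.97), ([408.4, 283.1], 0.93), ([426.0, 127.9], 0.68)]
clamp [([300.3, 127.3], 0.58)]
square [([218.9, 195.3], 0.64), ([149.0, 198.7], 0.18)]
stub [([303.3, 124.2], 0.28)]
setup [([371.2, 180.2], 0.81)]
plate [([289.3, 191.1], 0.64), ([303.5, 126.4], 0.57)]
side 54.947954573345235 320.83042163282147 200.38837238666116 [[ 0.98342887 -0.17998673 -0.02173561]
 [-0.10953475 -0.49434897 -0.86233476]
 [ 0.14446384  0.8504257  -0.50587185]] [-495.30575958  110.94511091 1014.39279199]
die [([471.5, 273.4], 0.96), ([254.9, 281.5], 0.63), ([331.7, 203.3], 0.61)]
clamp [([403.1, 177.3], 0.78)]
square [([323.4, 166.2], 0.59)]
stub [([320.3, 241.2], 0.71)]
setup [([373.0, 237.1], 0.73)]
plate [([437.0, 325.2], 0.74), ([348.0, 220.3], 0.71)]
```

Run:
```python
import cv2
i=cv2.imread("pics/top0.png"); cv2.imwrite("pics/top0c.png",cv2.resize(i[60:310,180:440],(780,750)[:2] and (624,600),interpolation=cv2.INTER_CUBIC))
```

```text
(no output)
```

View pics/top0c.png

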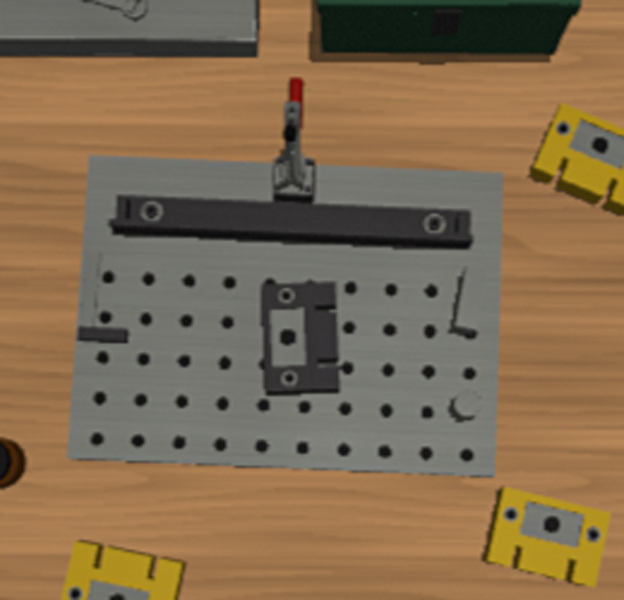

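View pics/side0.png

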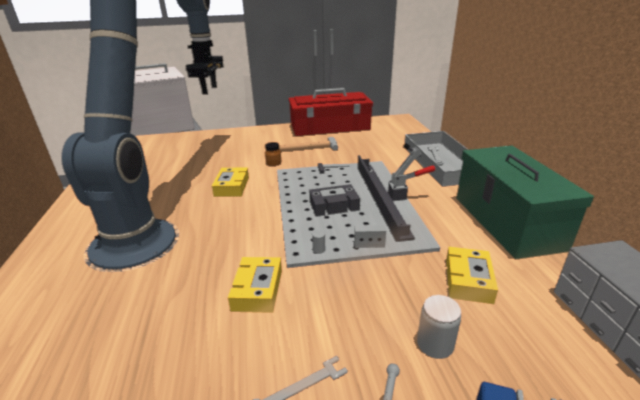

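The dark die at top px (305,201) is the target; its slots face right, so it is turned about +90°. Its look-alikes are the yellow blocks at (408,283), (426,128) and about (230,300), which I reject by colour. The clamp is at about (302,130). The stub (373,229) and setup (371,190) are on the right, and the square (223,195) is on the left.

```bash
cat > h.py <<'E'
import numpy as np, cv2
from station import sense, vision, manip
def ray(p,uv,z):
    f=p["color"].shape[0]/2/np.tan(np.radians(p["vertical_fov"])/2)
    uv=np.atleast_2d(uv).astype(float)
    d=np.c_[(uv[:,0]-p["cx"])/f,(uv[:,1]-p["cy"])/f,np.ones(len(uv))]@p["R"]
    c=-p["R"].T@p["t"]
    return (c+d*((z-c[2])/d[:,2])[:,None])[:,:2]
def proj(p,X):
    f=p["color"].shape[0]/2/np.tan(np.radians(p["vertical_fov"])/2)
    q=np.atleast_2d(X)@p["R"].T+p["t"]
    return np.c_[p["cx"]+f*q[:,0]/q[:,2],p["cy"]+f*q[:,1]/q[:,2]]
def rot(a): return np.array([[np.cos(a),-np.sin(a)],[np.sin(a),np.cos(a)]])
E
python3 - <<'E'
from h import *
p=vision.get_image("top"); im=p["color"]
c0=lambda a:np.array(a)/2.4+[180,60]-0.3
# holes
g=cv2.cvtColor(im,cv2.COLOR_BGR2GRAY).astype(float)
rough=np.array([(x0,y0) for (xa,ya),(xb,yb) in [((97,439),(467,455)),((100,398),(468,414))] for x0,y0 in zip(np.linspace(xa,xb,10),np.linspace(ya,yb,10))])
pts=[];ij=[]
for k,r in enumerate(rough):
    if k==19: continue
    u,v=np.round(c0(r)).astype(int); w=g[v-5:v+6,u-5:u+6]; m=np.clip(np.median(w)-20-w,0,None)
    yy,xx=np.mgrid[-5:6,-5:6]; pts.append((u+(m*xx).sum()/m.sum(),v+(m*yy).sum()/m.sum())); ij.append((50*(k//10),-50*(k%10)))
W=ray(p,pts,12); ij=np.array(ij,float)
A,B=ij-ij.mean(0),W-W.mean(0); th=np.arctan2((A[:,0]*B[:,1]-A[:,1]*B[:,0]).sum(),(A*B).sum())
o=W.mean(0)-rot(th)@ij.mean(0); print("grid yaw",np.degrees(th),"res",np.abs(W-(ij@rot(th).T+o)).max())
R=rot(th)
cor=ray(p,c0([(90,156),(502,174),(494,475),(68,459)]),12)
print("plate corners in grid",((cor-o)@R).round(1))
cg=(((cor-o)@R)); c=np.array([(cg[:,0].max()+cg[:,0].min())/2,(cg[:,1].max()+cg[:,1].min())/2]); print(c, R@c+o)
fb=ray(p,c0([(112,220),(471,236)]),60); print("fence top near edge in grid",((fb-o)@R).round(1))
fb=ray(p,c0([(112,233),(471,247)]),12); print("fence bottom near edge",((fb-o)@R).round(1))
for n,z in(("clamp",32),("die",40),("setup",40),("stub",40),("square",15)):
    for r in vision.trace(p,n)[:2]:
        m=r["region"].astype(np.uint8); print(n,round(r["confidence"],2),r["location"],m.sum(),"grid",((ray(p,[r["location"]],z)-o)@R).round(1))
# die dark segmentation top outline
m=(im.max(2)<95).astype(np.uint8); m[:165]=0; m[235:]=0; m[:,:280]=0; m[:,330:]=0
m=cv2.morphologyEx(m,cv2.MORPH_OPEN,np.ones((5,5)))
m=cv2.morphologyEx(m,cv2.MORPH_CLOSE,np.ones((25,25)))
cs=max(cv2.findContours(m,0,1)[0],key=cv2.contourArea); b=cv2.boxPoints(cv2.minAreaRect(cs)); print("box px",b.round(1).tolist())
print("box world z52",ray(p,b,52).round(1).tolist())
v=im[165:240,278:330]; cv2.imwrite("pics/die0.png",cv2.resize(np.hstack([v,cv2.cvtColor(m[165:240,278:330]*255,cv2.COLOR_GRAY2BGR)]),None,fx=7,fy=7,interpolation=cv2.INTER_CUBIC))
E
```

```text
grid yaw -2.1400058728238593 res 4.692020335272218
plate corners in grid [[ 352.6   33.1]
 [ 352.7 -483.5]
 [ -23.2 -483.8]
 [ -26.3   33. ]]
[ 163.20063234 -225.3671351 ] [582.38351699  66.2997669 ]
fence top near edge in grid [[ 260.6   -9.7]
 [ 260.3 -442.2]]
fence bottom near edge [[ 255.4   -1.1]
 [ 257.6 -447.5]]
clamp 0.75 [302.6, 124.4] 568 grid [[ 359.1 -224.2]]
die 0.82 [408.2, 285.6] 1554 grid [[-100.4 -546.8]]
die 0.77 [426.9, 127.8] 1478 grid [[ 363. -592.]]
setup 0.85 [373.3, 184.0] 270 grid [[ 187.5 -438.9]]
stub 0.69 [373.7, 227.0] 124 grid [[  62.  -443.9]]
square 0.58 [216.9, 192.4] 418 grid [[146.5  18.8]]
box px [[287.29998779296875, 177.10000610351562], [319.20001220703125, 175.8000030517578], [321.20001220703125, 223.3000030517578], [289.20001220703125, 224.6999969482422]]
box world z52 [[614.9, 101.8], [619.5, 9.5], [481.6, 2.8], [477.2, 94.0]]
```

View pics/die0.png

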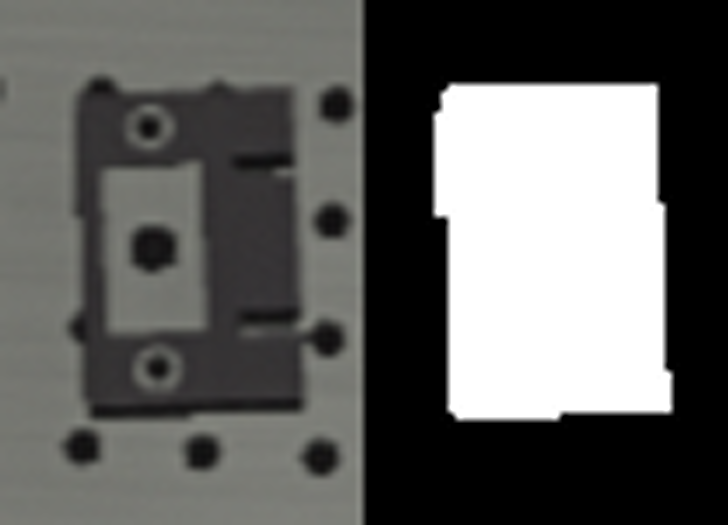

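Run:
```python
from h import *
p=vision.get_image("top"); im=p["color"]
g=cv2.cvtColor(im,cv2.COLOR_BGR2GRAY).astype(float)
c0=lambda a:np.array(a)/2.4+[180,60]-0.3
th=np.radians(-2.14); ctr=np.array([583.,66.])
for it in range(3):
    L=np.array([(x,y) for x in(-165,-115) for y in range(-225,226,50) if not(y<-160)]+[(x,y) for x in(-65,-15,35) for y in(75,125,175,-75,-125)],float)
    px=proj(p,np.c_[L@rot(th).T+ctr,np.full(len(L),12)]); q=[]
    for s in px:
        u,v=np.round(s).astype(int); w=g[v-5:v+6,u-5:u+6]; m=np.clip(np.median(w)-25-w,0,None); yy,xx=np.mgrid[-5:6,-5:6]
        q.append((u+(m*xx).sum()/m.sum(),v+(m*yy).sum()/m.sum()))
    W=ray(p,q,12); M,inl=cv2.estimateAffinePartial2D(L,W,ransacReprojThreshold=2.); 
    th=np.arctan2(M[1,0],M[0,0]); ctr=M[:,2]; print(np.degrees(th),ctr,np.hypot(*M[:,0]),inl.sum(),len(L))
R=rot(th); toP=lambda w:(np.atleast_2d(w)-ctr)@R
np.savez("plate.npz",th=th,ctr=ctr)
d=np.array([(78,92),(294,88),(303,403),(85,408)])/7+[278,165]-.43
w=ray(p,d,52); P=toP(w); print("die corners P",P.round(1).tolist(),"centre",P.mean(0), "world",w.mean(0))
# corners: die +y = (P2+P3 - P0-P1)
e=P[2]+P[3]-P[0]-P[1]; ex=P[0]+P[3]-P[1]-P[2]; print("heading via y",np.degrees(np.arctan2(e[1],e[0]))-90,"via x",np.degrees(np.arctan2(ex[1],ex[0])),"size",np.linalg.norm(e)/2,np.linalg.norm(ex)/2)
for n,a,z in(("clamp riser near top edge",[(275,197),(312,200)],52),("riser far",[(278,160),(315,160)],52)):
    print(n,toP(ray(p,c0(a),z)).round(1).tolist())
print("plate corners",toP(ray(p,c0([(90,156),(502,174),(494,475),(68,459)]),12)).round(1).tolist())
v=im[100:165,260:345]; o=cv2.resize(v,None,fx=9,fy=9,interpolation=cv2.INTER_CUBIC); cv2.imwrite("pics/cl.png",o)
```

```text
Traceback (most recent call last):
cv2.error: OpenCV(4.12.0) /io/opencv/modules/calib3d/src/ptsetreg.cpp:1108: error: (-215:Assertion failed) count >= 0 && to.checkVector(2) == count in function 'estimateAffinePartial2D'
```

```bash
sed -i 's/\[:,None\]\[:,None\]//; s/return (c+d\*((z-c\[2\])\/d\[:,2\])\[:,None\])\[:,:2\]/return np.ascontiguousarray((c+d*((z-c[2])\/d[:,2])[:,None])[:,:2])/' h.py
cat > fit.py <<'E'
from h import *
p=vision.get_image("top"); im=p["color"]
g=cv2.cvtColor(im,cv2.COLOR_BGR2GRAY).astype(float)
c0=lambda a:np.array(a)/2.4+[180,60]-0.3
th=np.radians(-2.14); ctr=np.array([583.,66.])
for it in range(3):
    L=np.array([(x,y) for x in(-165,-115) for y in range(-225,226,50) if not(y<-160)]+[(x,y) for x in(-65,-15,35) for y in(75,125,175,-75,-125)],float)
    px=proj(p,np.c_[L@rot(th).T+ctr,np.full(len(L),12)]); q=[]
    for s in px:
        u,v=np.round(s).astype(int); w=g[v-5:v+6,u-5:u+6]; m=np.clip(np.median(w)-25-w,1e-6,None); yy,xx=np.mgrid[-5:6,-5:6]
        q.append((u+(m*xx).sum()/m.sum(),v+(m*yy).sum()/m.sum()))
    W=ray(p,q,12); M,inl=cv2.estimateAffinePartial2D(L,W,ransacReprojThreshold=2.); 
    th=np.arctan2(M[1,0],M[0,0]); ctr=M[:,2]; print(np.degrees(th),ctr,np.hypot(*M[:,0]),inl.sum(),len(L))
R=rot(th); toP=lambda w:(np.atleast_2d(w)-ctr)@R
np.savez("plate.npz",th=th,ctr=ctr)
d=np.array([(78,92),(294,88),(303,403),(85,408)])/7+[278,165]-.43
w=ray(p,d,52); P=toP(w); print("die corners P",P.round(1).tolist(),"centre",P.mean(0), "world",w.mean(0))
e=P[2]+P[3]-P[0]-P[1]; ex=P[0]+P[3]-P[1]-P[2]; print("heading via y",np.degrees(np.arctan2(e[1],e[0]))-90,"via x",np.degrees(np.arctan2(ex[1],ex[0])),"size",np.linalg.norm(e)/2,np.linalg.norm(ex)/2)
for n,a,z in(("clamp riser near top edge",[(275,197),(312,200)],52),("riser far",[(278,160),(315,160)],52)):
    print(n,toP(ray(p,c0(a),z)).round(1).tolist())
print("plate corners",toP(ray(p,c0([(90,156),(502,174),(494,475),(68,459)]),12)).round(1).tolist())
v=im[100:165,260:345]; o=cv2.resize(v,None,fx=9,fy=9,interpolation=cv2.INTER_CUBIC); cv2.imwrite("pics/cl.png",o)
E
python3 fit.py
```

```text
-2.135580459136369 [583.8501452   66.84013721] 0.9997079906604756 29 31
-2.1427506534795597 [583.81110964  66.78636885] 0.9999291361349718 28 31
-2.1427506534795597 [583.81110964  66.78636885] 0.9999291361349718 28 31
die corners P [[28.2, 31.9], [33.9, -57.1], [-96.4, -66.6], [-102.4, 22.1]] centre [-34.1784795  -17.40994759] world [549.00558221  50.66650543]
heading via y -265.7919638374339 via x 93.7325626101766 size 130.83076867546973 88.99962114774638
clamp riser near top edge [[135.3, 21.2], [133.5, -23.8]]
riser far [[181.6, 19.9], [183.7, -25.1]]
plate corners [[187.9, 257.9], [188.1, -258.7], [-187.8, -259.0], [-190.9, 257.8]]
```

View pics/cl.png

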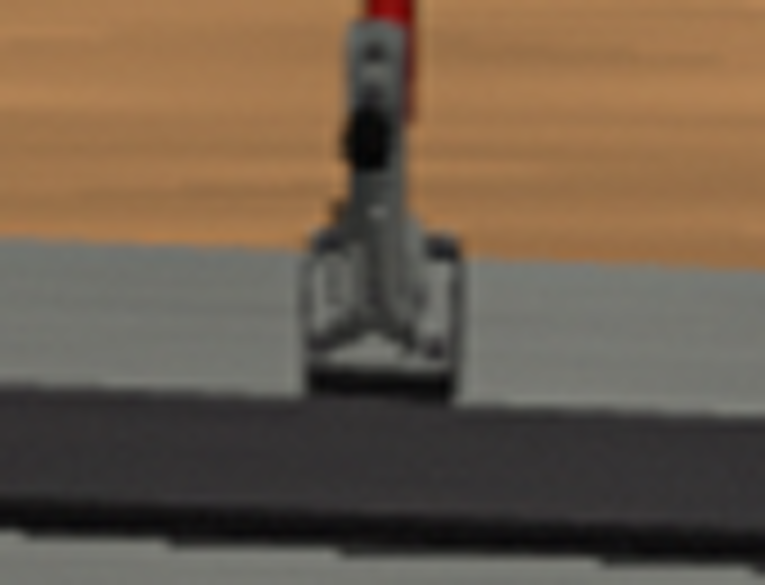

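```bash
cat >> h.py <<'E'
from scipy.spatial.transform import Rotation
Z=np.load("plate.npz") if __import__("os").path.exists("plate.npz") else None
def jaw(s):
    M=Rotation.from_euler("xyz",s["eef_rot"],degrees=True).as_matrix(); return np.degrees(np.arctan2(M[1,1],M[0,1])),M
def W(P): return rot(float(Z["th"]))@np.asarray(P,float)+Z["ctr"]
def toP(w): return rot(float(Z["th"])).T@(np.asarray(w,float)-Z["ctr"])
def tcp(c,phi,side,gap,off=0):
    """die centre (P), heading deg, side +1 plain / -1 slotted; returns world tcp xy and jaw deg(mod 180)"""
    A=rot(np.radians(phi)); return W(np.array(c)+A@[side*(45+9.5+gap),off]),(phi+90+np.degrees(float(Z["th"])))%180
E
python3 - <<'E'
from h import *
s=sense(); a,M=jaw(s); print(a,M.round(3).tolist(),s["tcp_pos"])
print(tcp((-34.2,-17.4),94,1,30), tcp((-34.2,-17.4),94,1,0))
print(tcp((-34.2,-17.4),94,1,-20))
E
```

```text
73.45612202408222 [[-0.0, 0.285, 0.959], [0.0, 0.959, -0.285], [-1.0, 0.0, -0.0]] [192.21369773 647.07940229 222.58724879]
(array([546.24585103, 135.13286084]), np.float64(1.8572493465204332)) (array([547.21813423, 105.14862056]), np.float64(1.8572493465204332))
(array([547.86632302,  85.15912703]), np.float64(1.8572493465204332))
```

Call:
{"api": "move_arm", "payload": {"moves": [{"claw": -1, "dx": 30, "dy": -43, "az": -0.1}, {"dx": 30, "dy": -43, "az": -0.1}, {"dx": 30, "dy": -43, "az": -0.1}, {"dx": 30, "dy": -43, "az": -0.1}, {"dx": 30, "dy": -43, "az": -0.1}, {"dx": 30, "dy": -43, "az": -0.1}, {"dx": 30, "dy": -43, "az": -0.1}, {"dx": 30, "dy": -43, "az": -0.1}]}}

```text
invalid input at $.moves[0]: expected keys claw, dx, dy, dz, ax, ay, az
```

Call:
{"api": "move_arm", "payload": {"moves": [{"claw": -1, "dx": 28, "dy": -42, "az": -0.11}, {"dx": 28, "dy": -42, "az": -0.11}, {"dx": 28, "dy": -42, "az": -0.11}, {"dx": 30, "dy": -42, "az": -0.12}, {"dz": -50}, {"dz": -50}, {}]}}

```text
invalid input at $.moves[0]: expected keys claw, dx, dy, dz, ax, ay, az
```

All keys are required in every row.

Call:
{"api": "move_arm", "payload": {"moves": [{"claw": -1, "dx": 30, "dy": -43, "dz": 0, "ax": 0, "ay": 0, "az": -0.1}, {"claw": -1, "dx": 30, "dy": -43, "dz": 0, "ax": 0, "ay": 0, "az": -0.1}, {"claw": -1, "dx": 30, "dy": -43, "dz": 0, "ax": 0, "ay": 0, "az": -0.1}, {"claw": -1, "dx": 30, "dy": -43, "dz": 0, "ax": 0, "ay": 0, "az": -0.1}, {"claw": -1, "dx": 30, "dy": -43, "dz": 0, "ax": 0, "ay": 0, "az": -0.1}, {"claw": -1, "dx": 30, "dy": -43, "dz": 0, "ax": 0, "ay": 0, "az": -0.1}, {"claw": -1, "dx": 30, "dy": -43, "dz": 0, "ax": 0, "ay": 0, "az": -0.1}, {"claw": -1, "dx": 30, "dy": -43, "dz": 0, "ax": 0, "ay": 0, "az": -0.1}]}}

```text
t: 2.1
tcp_pos: [433.1, 301.7, 222.9]
eef_rot: [112.4, 89.9, 49.9]
wrist_force: [1.0, -0.1, -0.4]
width: 0.996
```

Call:
{"api": "move_arm", "payload": {"moves": [{"claw": -1, "dx": 28, "dy": -42, "dz": 0, "ax": 0, "ay": 0, "az": -0.11}, {"claw": -1, "dx": 28, "dy": -42, "dz": 0, "ax": 0, "ay": 0, "az": -0.11}, {"claw": -1, "dx": 28, "dy": -42, "dz": 0, "ax": 0, "ay": 0, "az": -0.11}, {"claw": -1, "dx": 30, "dy": -42, "dz": 0, "ax": 0, "ay": 0, "az": -0.12}, {"claw": -1, "dx": 0, "dy": 0, "dz": -50, "ax": 0, "ay": 0, "az": 0}, {"claw": -1, "dx": 0, "dy": 0, "dz": -50, "ax": 0, "ay": 0, "az": 0}, {"claw": -1, "dx": 0, "dy": 0, "dz": 0, "ax": 0, "ay": 0, "az": 0}]}}

```text
t: 2.98
tcp_pos: [543.4, 134.4, 119.5]
eef_rot: [-71.3, 89.5, -159.4]
wrist_force: [-0.0, 0.1, 0.3]
width: 1.001
```

Run:
```python
from h import *
s=sense(); print(s["t"],s["tcp_pos"],jaw(s)[0],s["wrist_force"],s["joint_pos"].round(0))
p=vision.get_image("top"); cv2.imwrite("pics/t1.png",p["color"][100:300,200:440])
```

```text
2.975 [543.36520466 134.41185537 119.52537803] 1.83552975375392 [-0.01565948  0.0992361   0.28950592] [-36.  24.  22. 110. -12.  48.  -5.]
```

```bash
cat >> h.py <<'E'
def plan(c,phi0,phi1,side,R,n,bias=0):
    """ccw->cw turn about ICR at R along die y*side; print tcp waypoints"""
    c=np.array(c,float); dy=lambda a: rot(np.radians(a))@[0,1.]
    s=-side; out=[]
    for a in np.linspace(phi0,phi1,n+1):
        cc=c+s*R*(dy(a)-dy(phi0)); w,j=tcp(cc,a,side,bias); out.append((*w,j,*cc))
    return np.array(out)
E
python3 - <<'E'
from h import *
o=plan((-34.2,-17.4),94,75,1,60,6); print(o.round(1)); print(np.diff(o[:,:2],axis=0).round(1))
E
```

```text
[[547.2 105.1   1.9 -34.2 -17.4]
 [550.2 101.8 178.7 -34.1 -20.7]
 [553.1  98.4 175.5 -34.1 -24. ]
 [555.7  94.8 172.4 -34.3 -27.3]
 [558.2  91.  169.2 -34.7 -30.6]
 [560.4  87.1 166.  -35.3 -33.9]
 [562.4  83.1 162.9 -36.1 -37.1]]
[[ 3.  -3.3]
 [ 2.8 -3.5]
 [ 2.6 -3.6]
 [ 2.4 -3.8]
 [ 2.2 -3.9]
 [ 2.  -4. ]]
```

Call:
{"api": "move_arm", "payload": {"moves": [{"claw": -1, "dx": 3, "dy": 0, "dz": -35, "ax": 0, "ay": 0, "az": 0}, {"claw": -1, "dx": 0, "dy": 0, "dz": -35, "ax": 0, "ay": 0, "az": 0}, {"claw": -1, "dx": 0, "dy": 0, "dz": -27, "ax": 0, "ay": 0, "az": 0}, {"claw": -1, "dx": 0, "dy": -10, "dz": 0, "ax": 0, "ay": 0, "az": 0}, {"claw": -1, "dx": 0, "dy": -6, "dz": 0, "ax": 0, "ay": 0, "az": 0}, {"claw": -1, "dx": 0, "dy": -4, "dz": 0, "ax": 0, "ay": 0, "az": 0}, {"claw": -1, "dx": 0, "dy": -4, "dz": 0, "ax": 0, "ay": 0, "az": 0}, {"claw": -1, "dx": 0, "dy": 0, "dz": 0, "ax": 0, "ay": 0, "az": 0}]}}

```text
t: 4.03
tcp_pos: [549.5, 110.8, 26.1]
eef_rot: [107.4, 90.0, 19.2]
wrist_force: [0.4, -0.7, -0.2]
width: 0.996
```

Call:
{"api": "move_arm", "payload": {"moves": [{"claw": -1, "dx": -2, "dy": -3, "dz": 0, "ax": 0, "ay": 0, "az": 0}, {"claw": -1, "dx": 0, "dy": -2, "dz": 0, "ax": 0, "ay": 0, "az": 0}, {"claw": -1, "dx": 0, "dy": -2, "dz": 0, "ax": 0, "ay": 0, "az": 0}]}}

```text
t: 4.4
tcp_pos: [546.8, 107.1, 25.6]
eef_rot: [-171.5, 89.8, 100.5]
wrist_force: [-0.5, 7.0, 1.0]
width: 1.001
```

Call:
{"api": "move_arm", "payload": {"moves": [{"claw": -1, "dx": 3, "dy": -3.5, "dz": 0, "ax": 0, "ay": 0, "az": -0.055}, {"claw": -1, "dx": 3, "dy": -3.5, "dz": 0, "ax": 0, "ay": 0, "az": -0.055}, {"claw": -1, "dx": 2.5, "dy": -3.5, "dz": 0, "ax": 0, "ay": 0, "az": -0.055}, {"claw": -1, "dx": 2.5, "dy": -4, "dz": 0, "ax": 0, "ay": 0, "az": -0.055}, {"claw": -1, "dx": 2, "dy": -4, "dz": 0, "ax": 0, "ay": 0, "az": -0.055}, {"claw": -1, "dx": 2, "dy": -4, "dz": 0, "ax": 0, "ay": 0, "az": -0.055}, {"claw": -1, "dx": 0, "dy": 0, "dz": 0, "ax": 0, "ay": 0, "az": 0}]}}

```text
t: 5.28
tcp_pos: [563.2, 84.8, 25.6]
eef_rot: [170.1, 89.8, 63.0]
wrist_force: [2.7, 6.5, -1.4]
width: 0.999
```

Run:
```python
from h import *
s=sense(); print(s["t"],s["tcp_pos"],jaw(s)[0],s["wrist_force"],s["moment"])
p=vision.get_image("top"); q=vision.get_image("side"); f=lambda a,k:cv2.resize(a,None,fx=k,fy=k,interpolation=cv2.INTER_CUBIC)
cv2.imwrite("pics/t2.png",np.hstack([f(p["color"][130:250,230:330],4),f(q["color"][160:280,280:380],4)]))
```

```text
5.275 [563.18458355  84.82999514  25.60977962] -17.06867995397698 [ 2.74017725  6.45531267 -1.40880267] [ 1.2648786  -0.34220113 -0.34902667]
```

View pics/t2.png

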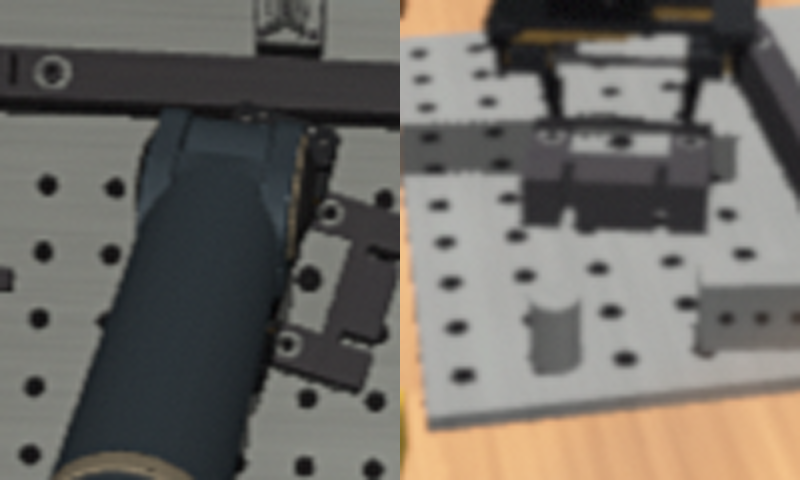

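Call:
{"api": "move_arm", "payload": {"moves": [{"claw": -1, "dx": 4, "dy": 12, "dz": 0, "ax": 0, "ay": 0, "az": 0}, {"claw": -1, "dx": 4, "dy": 12, "dz": 0, "ax": 0, "ay": 0, "az": 0}, {"claw": -1, "dx": 0, "dy": 0, "dz": 40, "ax": 0, "ay": 0, "az": 0}, {"claw": -1, "dx": 0, "dy": 0, "dz": 40, "ax": 0, "ay": 0, "az": 0}, {"claw": -1, "dx": -12, "dy": -38, "dz": 0, "ax": 0, "ay": 0, "az": 0}, {"claw": -1, "dx": -12, "dy": -38, "dz": 0, "ax": 0, "ay": 0, "az": 0}, {"claw": -1, "dx": -12, "dy": -38, "dz": 0, "ax": 0, "ay": 0, "az": 0}, {"claw": -1, "dx": -12, "dy": -38, "dz": 0, "ax": 0, "ay": 0, "az": 0}]}}

```text
t: 6.38
tcp_pos: [522.0, -47.3, 105.7]
eef_rot: [45.4, 90.0, -61.6]
wrist_force: [0.6, 0.3, 0.8]
width: 1.002
```

Run:
```python
from h import *
s=sense(); print(s["t"],s["tcp_pos"],jaw(s)[0],s["wrist_force"])
# die centre estimate from last contact
a=75.07; c=toP([563.2,84.8])-rot(np.radians(a))@[54.5,0]; print("c",c)
print(tcp(c,a,-1,25),tcp(c,a,-1,0))
o=plan(c,a,0,-1,55,24); print(o.round(1)[::4]); print(np.diff(o[:,:2],axis=0).round(1).tolist())
p=vision.get_image("top"); f=lambda a,k:cv2.resize(a,None,fx=k,fy=k,interpolation=cv2.INTER_CUBIC)
cv2.imwrite("pics/t3.png",f(p["color"][130:250,260:400],5))
```

```text
6.375 [521.99647205 -47.34550626 105.67764128] -17.04136975458697 [0.63032047 0.30532138 0.84947603]
c [-35.31152749 -35.4297517 ]
(array([523.85951277, -43.29498844]), np.float64(162.92724934652043)) (array([531.19915591, -19.3966697 ]), np.float64(162.92724934652043))
[[ 5.312e+02 -1.940e+01  1.629e+02 -3.530e+01 -3.540e+01]
 [ 5.250e+02 -3.700e+00  1.504e+02 -3.100e+01 -2.430e+01]
 [ 5.224e+02  1.300e+01  1.379e+02 -2.430e+01 -1.430e+01]
 [ 5.235e+02  2.980e+01  1.254e+02 -1.570e+01 -6.000e+00]
 [ 5.282e+02  4.600e+01  1.129e+02 -5.400e+00  2.000e-01]
 [ 5.363e+02  6.080e+01  1.004e+02  5.900e+00  4.100e+00]
 [ 5.474e+02  7.360e+01  8.790e+01  1.780e+01  5.400e+00]]
[[-1.9, 3.8], [-1.6, 3.9], [-1.4, 4.0], [-1.2, 4.0], [-1.0, 4.1], [-0.8, 4.2], [-0.5, 4.2], [-0.3, 4.2], [-0.1, 4.2], [0.2, 4.2], [0.4, 4.2], [0.6, 4.2], [0.8, 4.1], [1.1, 4.1], [1.3, 4.0], [1.5, 4.0], [1.7, 3.9], [1.9, 3.8], [2.1, 3.7], [2.3, 3.5], [2.5, 3.4], [2.7, 3.3], [2.9, 3.1], [3.0, 2.9]]
```

View pics/t3.png

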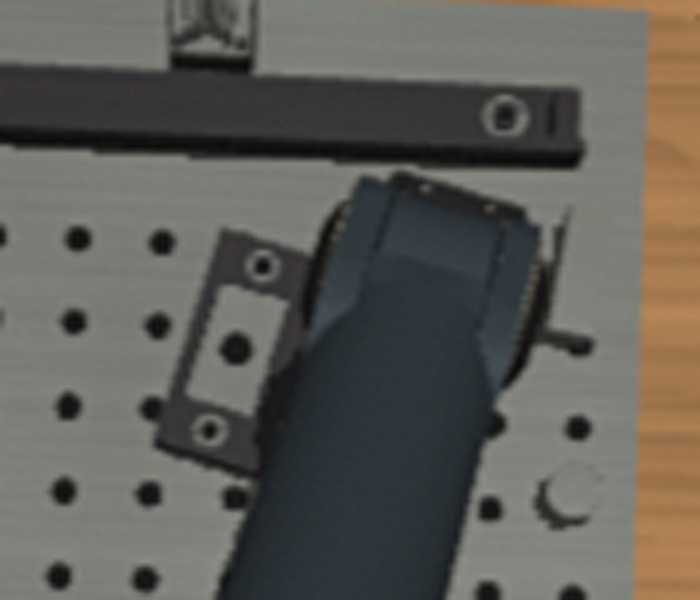

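Call:
{"api": "move_arm", "payload": {"moves": [{"claw": -1, "dx": 0, "dy": 0, "dz": -40, "ax": 0, "ay": 0, "az": 0}, {"claw": -1, "dx": 0, "dy": 0, "dz": -38, "ax": 0, "ay": 0, "az": 0}, {"claw": -1, "dx": 0, "dy": 0, "dz": -2, "ax": 0, "ay": 0, "az": 0}, {"claw": -1, "dx": 3, "dy": 8, "dz": 0, "ax": 0, "ay": 0, "az": 0}, {"claw": -1, "dx": 2, "dy": 6, "dz": 0, "ax": 0, "ay": 0, "az": 0}, {"claw": -1, "dx": 1.5, "dy": 5, "dz": 0, "ax": 0, "ay": 0, "az": 0}, {"claw": -1, "dx": 1, "dy": 4, "dz": 0, "ax": 0, "ay": 0, "az": 0}, {"claw": -1, "dx": 0, "dy": 0, "dz": 0, "ax": 0, "ay": 0, "az": 0}]}}

```text
t: 7.42
tcp_pos: [529.8, -23.1, 25.8]
eef_rot: [114.5, 90.0, 7.5]
wrist_force: [0.5, -0.2, 0.3]
width: 1.002
```

Run:
```python
from h import *
s=sense(); print(s["t"],s["tcp_pos"],jaw(s)[0],s["wrist_force"])
p=vision.get_image("top")
f=ray(p,np.array([(220,230),(155,440)])/5+[260,130]-.4,52); P=np.array([toP(x) for x in f]); e=P[1]-P[0]; a=np.degrees(np.arctan2(e[1],e[0]))-90
print(P,a,np.linalg.norm(e),"c",P.mean(0)-rot(np.radians(a))@[45,0])
```

```text
7.425 [529.84438451 -23.14692302  25.83016582] -17.048469215939157 [ 0.47142886 -0.22853219  0.25207392]
[[ 36.34985909 -10.77417821]
 [-87.21176115  20.39408026]] 75.84255853334028 127.43207732975105 c [-36.43737626 -38.82327718]
```

Call:
{"api": "move_arm", "payload": {"moves": [{"claw": -1, "dx": 0.5, "dy": 2, "dz": 0, "ax": 0, "ay": 0, "az": 0}, {"claw": -1, "dx": 0.5, "dy": 2, "dz": 0, "ax": 0, "ay": 0, "az": 0}, {"claw": -1, "dx": -2, "dy": 4, "dz": 0, "ax": 0, "ay": 0, "az": -0.055}, {"claw": -1, "dx": -1.5, "dy": 4, "dz": 0, "ax": 0, "ay": 0, "az": -0.055}, {"claw": -1, "dx": -1.5, "dy": 4, "dz": 0, "ax": 0, "ay": 0, "az": -0.055}, {"claw": -1, "dx": -1, "dy": 4, "dz": 0, "ax": 0, "ay": 0, "az": -0.055}, {"claw": -1, "dx": -1, "dy": 4, "dz": 0, "ax": 0, "ay": 0, "az": -0.055}, {"claw": -1, "dx": -1, "dy": 4, "dz": 0, "ax": 0, "ay": 0, "az": -0.055}]}}

```text
t: 8.48
tcp_pos: [520.2, 1.2, 25.5]
eef_rot: [-16.0, 89.7, -142.2]
wrist_force: [-5.5, -8.1, 5.3]
width: 1.003
```

Run:
```python
from h import *
s=sense(); a=jaw(s)[0]; print(s["t"],s["tcp_pos"],a,s["wrist_force"],s["moment"])
phi=a+2.14+90; print(phi,"c",toP(s["tcp_pos"][:2])+rot(np.radians(phi))@[54.5,0])
```

```text
8.475 [520.19322818   1.15789047  25.47368988] -36.13299063363015 [-5.5139123  -8.13396014  5.2823337 ] [-1.58698369  1.31134961  0.37248726]
56.00700936636985 c [-30.64910737 -22.77494398]
```

Call:
{"api": "move_arm", "payload": {"moves": [{"claw": -1, "dx": -0.5, "dy": 4.5, "dz": 0, "ax": 0, "ay": 0, "az": -0.055}, {"claw": -1, "dx": 0, "dy": 4.5, "dz": 0, "ax": 0, "ay": 0, "az": -0.055}, {"claw": -1, "dx": 0, "dy": 4.5, "dz": 0, "ax": 0, "ay": 0, "az": -0.055}, {"claw": -1, "dx": 0, "dy": 4.5, "dz": 0, "ax": 0, "ay": 0, "az": -0.055}, {"claw": -1, "dx": 0.5, "dy": 4.5, "dz": 0, "ax": 0, "ay": 0, "az": -0.055}, {"claw": -1, "dx": 0.5, "dy": 4.5, "dz": 0, "ax": 0, "ay": 0, "az": -0.055}, {"claw": -1, "dx": 1, "dy": 4, "dz": 0, "ax": 0, "ay": 0, "az": -0.055}, {"claw": -1, "dx": 1, "dy": 4, "dz": 0, "ax": 0, "ay": 0, "az": -0.055}]}}

```text
t: 9.48
tcp_pos: [520.7, 37.5, 24.8]
eef_rot: [-18.8, 89.5, -170.1]
wrist_force: [-8.5, -5.0, 5.6]
width: 1.003
```

Run:
```python
from h import *
s=sense(); a=jaw(s)[0]; print(s["t"],s["tcp_pos"],a,s["wrist_force"],s["moment"])
phi=a+2.14+90; print(phi,"c",toP(s["tcp_pos"][:2])+rot(np.radians(phi))@[54.5,0])
p=vision.get_image("top");q=vision.get_image("side"); f=lambda a,k:cv2.resize(a,None,fx=k,fy=k,interpolation=cv2.INTER_CUBIC)
cv2.imwrite("pics/t4.png",np.hstack([f(p["color"][130:250,250:350],4),f(q["color"][150:270,290:390],4)]))
```

```text
9.475 [520.73196481  37.51649995  24.82793821] -61.29182060973768 [-8.54061166 -5.03410105  5.55211263] [-0.90365166  1.88625755  0.34326428]
30.848179390262324 c [-15.15082557  -3.66219899]
```

View pics/t4.png

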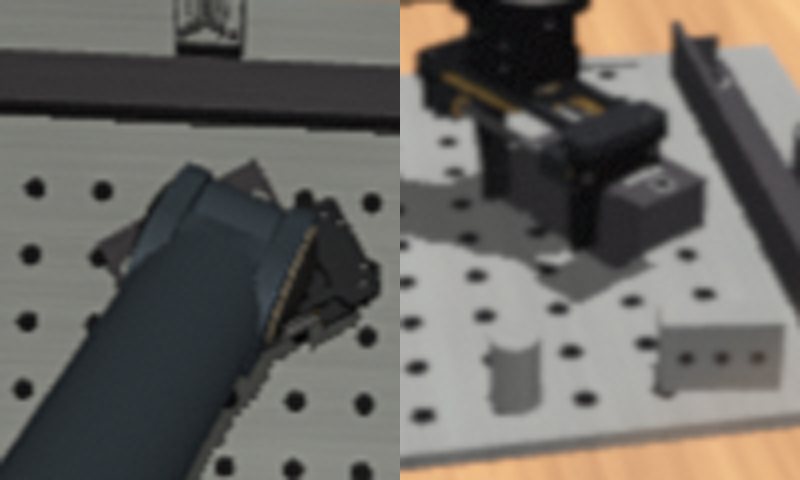

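Call:
{"api": "move_arm", "payload": {"moves": [{"claw": -1, "dx": 1.5, "dy": 4, "dz": 0, "ax": 0, "ay": 0, "az": -0.055}, {"claw": -1, "dx": 1.5, "dy": 4, "dz": 0, "ax": 0, "ay": 0, "az": -0.055}, {"claw": -1, "dx": 2, "dy": 4, "dz": 0, "ax": 0, "ay": 0, "az": -0.055}, {"claw": -1, "dx": 2, "dy": 4, "dz": 0, "ax": 0, "ay": 0, "az": -0.055}, {"claw": -1, "dx": 2, "dy": 3.5, "dz": 0, "ax": 0, "ay": 0, "az": -0.055}, {"claw": -1, "dx": 2.5, "dy": 3.5, "dz": 0, "ax": 0, "ay": 0, "az": -0.055}, {"claw": -1, "dx": 2.5, "dy": 3.5, "dz": 0, "ax": 0, "ay": 0, "az": -0.055}, {"claw": -1, "dx": 2.5, "dy": 3, "dz": 0, "ax": 0, "ay": 0, "az": -0.055}]}}

```text
t: 10.58
tcp_pos: [536.4, 69.3, 24.4]
eef_rot: [-10.5, 89.4, 173.1]
wrist_force: [-9.6, -0.2, 5.1]
width: 0.999
```

Run:
```python
from h import *
s=sense(); a=jaw(s)[0]; print(s["t"],s["tcp_pos"],a,s["wrist_force"],s["moment"])
phi=a+2.14+90; print(phi,"c",toP(s["tcp_pos"][:2])+rot(np.radians(phi))@[54.5,0])
```

```text
10.575 [536.41429712  69.26366034  24.43448363] -86.41014798031304 [-9.55190921 -0.1599594   5.13616713] [-0.00730049  2.10874625  0.41010357]
5.729852019686959 c [6.77140525 6.1446045 ]
```

Call:
{"api": "move_arm", "payload": {"moves": [{"claw": -1, "dx": 3, "dy": 2.5, "dz": 0, "ax": 0, "ay": 0, "az": -0.05}, {"claw": -1, "dx": 3, "dy": 2, "dz": 0, "ax": 0, "ay": 0, "az": -0.05}, {"claw": -1, "dx": 4, "dy": -1, "dz": 0, "ax": 0, "ay": 0, "az": 0}, {"claw": -1, "dx": 4, "dy": -1, "dz": 0, "ax": 0, "ay": 0, "az": 0}, {"claw": -1, "dx": 4, "dy": -1, "dz": 0, "ax": 0, "ay": 0, "az": 0}, {"claw": -1, "dx": 0, "dy": 0, "dz": 0, "ax": 0, "ay": 0, "az": 0}]}}

```text
t: 11.32
tcp_pos: [553.9, 72.4, 23.8]
eef_rot: [-13.6, 89.2, 164.4]
wrist_force: [-9.1, 2.2, 2.6]
width: 0.994
```

Run:
```python
from h import *
s=sense(); a=jaw(s)[0]; print(s["t"],s["tcp_pos"],a,s["wrist_force"],s["moment"])
phi=a+2.14+90; print(phi,"c",toP(s["tcp_pos"][:2])+rot(np.radians(phi))@[54.5,0])
```

```text
11.325 [553.90005502  72.42205235  23.81243916] -92.04383681705349 [-9.1470752   2.24179671  2.59447733] [0.54386792 2.14506281 0.10882525]
0.09616318294651194 c [24.39906873  4.60485918]
```

Call:
{"api": "move_arm", "payload": {"moves": [{"claw": -1, "dx": -20, "dy": 0, "dz": 0, "ax": 0, "ay": 0, "az": 0}, {"claw": -1, "dx": -40, "dy": 0, "dz": 20, "ax": 0, "ay": 0, "az": 0}, {"claw": -1, "dx": -30, "dy": 40, "dz": 40, "ax": 0, "ay": 0, "az": 0}, {"claw": -1, "dx": 0, "dy": 60, "dz": 0, "ax": 0, "ay": 0, "az": 0}, {"claw": -1, "dx": 0, "dy": 60, "dz": 0, "ax": 0, "ay": 0, "az": 0}, {"claw": -1, "dx": 0, "dy": 60, "dz": 0, "ax": 0, "ay": 0, "az": 0}, {"claw": -1, "dx": 0, "dy": 0, "dz": 0, "ax": 0, "ay": 0, "az": 0}]}}

```text
t: 12.2
tcp_pos: [469.3, 296.2, 83.9]
eef_rot: [-85.8, 89.9, 92.6]
wrist_force: [0.9, -1.3, -0.0]
width: 0.999
```

Run:
```python
from h import *
s=sense(); print(s["t"],s["tcp_pos"],jaw(s)[0])
p=vision.get_image("top"); np.savez("p5.npz",**{k:p[k] for k in("color","R","t","cx","cy","vertical_fov")}); f=lambda a,k:cv2.resize(a,None,fx=k,fy=k,interpolation=cv2.INTER_CUBIC)
cv2.imwrite("pics/t5.png",f(p["color"][115:215,250:350],6))
```

```text
12.2 [469.27140127 296.15803645  83.92028654] -91.52160369879297
```

View pics/t5.png

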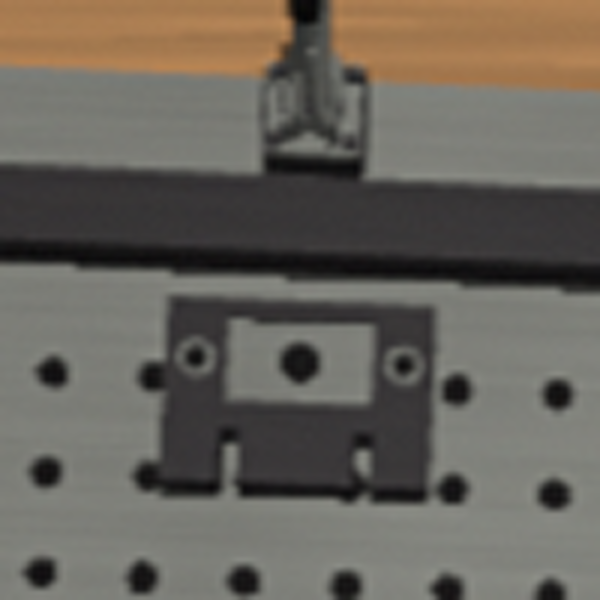

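The die is now square to the fence, with its plain face forward. Its top corners are at crop (168,297), (436,307), (431,489) and (162,483). The clamp riser spans columns 262–367.

Run:
```python
from h import *
p=dict(np.load("p5.npz")); p["vertical_fov"]=float(p["vertical_fov"])
P=lambda a,z:np.array([toP(x) for x in ray(p,np.array(a)/6+[250,115]-.42,z)])
d=P([(168,297),(436,307),(431,489),(162,483)],52); print(d.round(1),d.mean(0)); e=d[0]+d[3]-d[1]-d[2]; print("heading",np.degrees(np.arctan2(e[1],e[0]))-90)
print("riser top",P([(265,157),(362,161),(262,75),(368,75)],52).round(1))
print("target contact",tcp((45,4),0,-1,0), tcp((24.4,4.6),0,-1,20))
```

```text
[[ 66.9  66.2]
 [ 67.8 -63.3]
 [-21.2 -64.8]
 [-24.   64. ]] [22.37686179  0.50343762]
heading 0.8121755259582812
riser top [[138.3  22.9]
 [138.4 -24.2]
 [179.2  26.5]
 [181.5 -25.1]]
target contact (array([574.46730963,  71.13877065]), np.float64(87.85724934652043)) (array([533.9181318,  73.2563582]), np.float64(87.85724934652043))
```

Call:
{"api": "move_arm", "payload": {"moves": [{"claw": -1, "dx": 10, "dy": -55, "dz": 0, "ax": 0, "ay": 0, "az": -0.01}, {"claw": -1, "dx": 10, "dy": -57, "dz": 0, "ax": 0, "ay": 0, "az": 0}, {"claw": -1, "dx": 10, "dy": -57, "dz": 0, "ax": 0, "ay": 0, "az": 0}, {"claw": -1, "dx": 10, "dy": -57, "dz": -30, "ax": 0, "ay": 0, "az": 0}, {"claw": -1, "dx": 0, "dy": 0, "dz": -28, "ax": 0, "ay": 0, "az": 0}, {"claw": -1, "dx": 10, "dy": 0, "dz": 0, "ax": 0, "ay": 0, "az": 0}, {"claw": -1, "dx": 10, "dy": 0, "dz": 0, "ax": 0, "ay": 0, "az": 0}, {"claw": -1, "dx": 0, "dy": 0, "dz": 0, "ax": 0, "ay": 0, "az": 0}]}}

```text
t: 13.25
tcp_pos: [532.0, 66.6, 29.0]
eef_rot: [-178.1, 89.8, -0.7]
wrist_force: [0.7, -0.8, -0.5]
width: 1.001
```

Run:
```python
from h import *
s=sense(); print(s["t"],s["tcp_pos"],jaw(s)[0],s["wrist_force"],toP(s["tcp_pos"][:2]))
```

```text
13.25 [532.02044052  66.55765672  28.95415625] -92.62070632958994 [ 0.7236656  -0.79321628 -0.50739969] [-51.74590436  -2.16497099]
```

Call:
{"api": "move_arm", "payload": {"moves": [{"claw": -1, "dx": 8, "dy": 0, "dz": -3, "ax": 0, "ay": 0, "az": 0.008}, {"claw": -1, "dx": 6, "dy": 0, "dz": 0, "ax": 0, "ay": 0, "az": 0}, {"claw": -1, "dx": 4, "dy": 0, "dz": 0, "ax": 0, "ay": 0, "az": 0}, {"claw": -1, "dx": 4, "dy": 0, "dz": 0, "ax": 0, "ay": 0, "az": 0}, {"claw": -1, "dx": 4, "dy": -0.2, "dz": 0, "ax": 0, "ay": 0, "az": 0}, {"claw": -1, "dx": 4, "dy": -0.2, "dz": 0, "ax": 0, "ay": 0, "az": 0}, {"claw": -1, "dx": 4, "dy": -0.2, "dz": 0, "ax": 0, "ay": 0, "az": 0}, {"claw": -1, "dx": 4, "dy": -0.2, "dz": 0, "ax": 0, "ay": 0, "az": 0}]}}

```text
t: 14.25
tcp_pos: [561.1, 65.6, 23.3]
eef_rot: [-8.1, 89.1, 169.7]
wrist_force: [-13.6, 1.4, 7.4]
width: 1.004
```

Run:
```python
from h import *
s=sense(); print(s["t"],s["tcp_pos"],jaw(s)[0],s["wrist_force"],s["moment"],toP(s["tcp_pos"][:2]))
```

```text
14.25 [561.07409397  65.6461925   23.33507131] -92.22852956828945 [-13.61656835   1.36398488   7.36370943] [0.13200196 2.8444097  0.07838358] [-22.67848692  -1.98950106]
```

Call:
{"api": "move_arm", "payload": {"moves": [{"claw": -1, "dx": 4, "dy": -0.2, "dz": 0, "ax": 0, "ay": 0, "az": 0}, {"claw": -1, "dx": 3, "dy": -0.1, "dz": 0, "ax": 0, "ay": 0, "az": 0}, {"claw": -1, "dx": 2, "dy": 0, "dz": 0, "ax": 0, "ay": 0, "az": 0}, {"claw": -1, "dx": 2, "dy": 0, "dz": 0, "ax": 0, "ay": 0, "az": 0}]}}

```text
t: 14.75
tcp_pos: [572.0, 65.1, 23.3]
eef_rot: [-7.1, 89.1, 170.6]
wrist_force: [-13.3, 0.6, 7.2]
width: 0.996
```

Call:
{"api": "move_arm", "payload": {"moves": [{"claw": -1, "dx": 1.5, "dy": 0, "dz": 0, "ax": 0, "ay": 0, "az": 0}, {"claw": -1, "dx": 1.5, "dy": 0, "dz": 0, "ax": 0, "ay": 0, "az": 0}]}}

```text
t: 15.0
tcp_pos: [575.1, 65.1, 23.3]
eef_rot: [-6.9, 89.1, 170.8]
wrist_force: [-12.8, 1.5, 6.2]
width: 0.994
```

Run:
```python
from h import *
s=sense(); print(s["t"],s["tcp_pos"],jaw(s)[0],s["wrist_force"],s["moment"],toP(s["tcp_pos"][:2]))
```

```text
15.0 [575.08760871  65.06832485  23.32515095] -92.25110826653346 [-12.7962283    1.49303261   6.15064605] [0.12777747 2.90619017 0.04792459] [-8.6531647  -2.04300862]
```

Not at the fence yet: the force is unchanged. I'll go on in small steps.

Call:
{"api": "move_arm", "payload": {"moves": [{"claw": -1, "dx": 1, "dy": 0, "dz": 0, "ax": 0, "ay": 0, "az": 0}, {"claw": -1, "dx": 1, "dy": 0, "dz": 0, "ax": 0, "ay": 0, "az": 0}]}}

```text
t: 15.25
tcp_pos: [575.4, 65.0, 23.2]
eef_rot: [-6.9, 88.9, 170.9]
wrist_force: [-18.5, 1.8, 10.6]
width: 0.996
```

Call:
{"api": "move_arm", "payload": {"moves": [{"claw": -1, "dx": 1, "dy": 0, "dz": 0, "ax": 0, "ay": 0, "az": 0}]}}

```text
t: 15.38
tcp_pos: [575.4, 65.0, 23.0]
eef_rot: [-6.9, 88.8, 170.8]
wrist_force: [-19.9, 0.6, 11.7]
width: 1.001
```

Call:
{"api": "move_arm", "payload": {"moves": [{"claw": -1, "dx": 1, "dy": 0, "dz": 0, "ax": 0, "ay": 0, "az": 0}]}}

```text
t: 15.5
tcp_pos: [575.4, 65.1, 22.8]
eef_rot: [-7.0, 88.7, 170.8]
wrist_force: [-21.8, 0.4, 12.7]
width: 0.999
```

The die has stopped against the fence. A little more pressure will square it, then I'll back off and check.

Call:
{"api": "move_arm", "payload": {"moves": [{"claw": -1, "dx": 2, "dy": 0, "dz": 0, "ax": 0, "ay": 0, "az": 0}, {"claw": -1, "dx": 2, "dy": 0, "dz": 0, "ax": 0, "ay": 0, "az": 0}, {"claw": -1, "dx": 0, "dy": 0, "dz": 0, "ax": 0, "ay": 0, "az": 0}]}}

```text
t: 15.88
tcp_pos: [575.3, 65.1, 22.2]
eef_rot: [-6.9, 88.2, 170.9]
wrist_force: [-29.4, -0.2, 17.8]
width: 1.001
```

Run:
```python
from h import *
s=sense(); print(s["t"],s["tcp_pos"],jaw(s)[0],s["wrist_force"],s["moment"])
```

```text
15.875 [575.30709663  65.07362106  22.21356462] -92.22077413306974 [-29.38176791  -0.24140781  17.78881623] [0.19432399 5.99596769 0.16710606]
```

Call:
{"api": "move_arm", "payload": {"moves": [{"claw": -1, "dx": -10, "dy": 0, "dz": 0, "ax": 0, "ay": 0, "az": 0}, {"claw": -1, "dx": -20, "dy": 0, "dz": 0, "ax": 0, "ay": 0, "az": 0}, {"claw": -1, "dx": -40, "dy": 0, "dz": 20, "ax": 0, "ay": 0, "az": 0}, {"claw": -1, "dx": -30, "dy": 40, "dz": 40, "ax": 0, "ay": 0, "az": 0}, {"claw": -1, "dx": 0, "dy": 60, "dz": 0, "ax": 0, "ay": 0, "az": 0}, {"claw": -1, "dx": 0, "dy": 60, "dz": 0, "ax": 0, "ay": 0, "az": 0}, {"claw": -1, "dx": 0, "dy": 60, "dz": 0, "ax": 0, "ay": 0, "az": 0}, {"claw": -1, "dx": 0, "dy": 0, "dz": 0, "ax": 0, "ay": 0, "az": 0}]}}

```text
t: 16.88
tcp_pos: [490.1, 290.4, 83.4]
eef_rot: [-114.3, 89.9, 64.0]
wrist_force: [-0.7, -0.7, -0.2]
width: 1.003
```

Run:
```python
from h import *
p=vision.get_image("top"); np.savez("p6.npz",**{k:p[k] for k in("color","R","t","cx","cy","vertical_fov")}); q=vision.get_image("side"); f=lambda a,k:cv2.resize(a,None,fx=k,fy=k,interpolation=cv2.INTER_CUBIC)
cv2.imwrite("pics/t6.png",np.hstack([f(p["color"][120:200,265:345],5),f(q["color"][150:230,325:405],5)]))
```

```text
(no output)
```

View pics/t6.png

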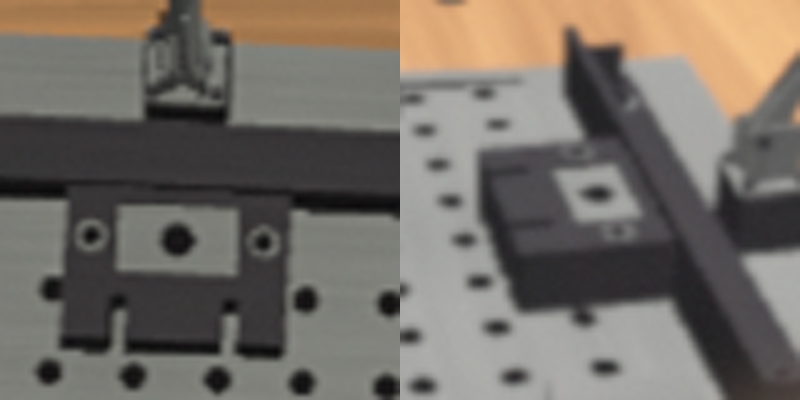

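The die's near top corners are at crop (62,343) and (283,351). The plain face meets the fence with no gap showing in either view.

Run:
```python
from h import *
p=dict(np.load("p6.npz")); p["vertical_fov"]=float(p["vertical_fov"])
P=lambda a,z:np.array([toP(x) for x in ray(p,np.array(a)/5+[265,120]-.4,z)])
print(P([(62,343),(283,351)],52).round(1),P([(62,343),(283,351)],52).mean(0),"riser",P([(147,106),(227,109)],52).round(1))
s=sense(); print(s["t"],s["wrist_force"],np.abs(s["dq"]).max())
```

```text
[[ -3.9  63.9]
 [ -2.9 -63.4]] [-3.41417204  0.25137046] riser [[138.2  22.2]
 [138.5 -24.5]]
16.975 [-0.45581339  0.24774988  0.04462887] 1.8523227889473322
```

```bash
python3 -c "
from station import manip; print(manip.job_done())"
```

```text
the job is handed in; nothing more can be done
None
```

The die stands with its plain long face against the fence and its middle in line with the clamp, and the job is handed in. The robot's clock was about 17 s of the 67 s allowed.

**What I did:** I kept the gripper open and used both fingertips against the long faces. First I turned the die from about 94° to 75° by pushing the plain face. Then I walked it round to 0° by pushing the slotted face, and eased it straight in until it stopped. It was never gripped or lifted, and each push step was about 4 to 5 mm, roughly 40 mm/s.

**Last checks:**
- **Contact:** the push stalled at the fence. The force rose from 13 N to 29 N with no further travel, and the fingers were within 0.1° of the measured fence direction.
- **Pictures:** no gap shows along the fence in the top or side view.
- **Along the fence:** the die's middle is about 1 mm from the clamp's line, with 20 mm allowed.
- **Robot:** it had backed well away and was reading no contact force.

**Disagreement:** the last picture put the die's back face about 3 mm short of where it should be, and its two corners 1 mm apart. An earlier picture read short of the touch position in the same way, so I took this as camera error and trusted the contact.

I did not measure the other objects again at the end. The arm's path kept clear of them and no unexpected forces showed.

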